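# Find the thermocouple stand with the loose post and set it aside

### The arm

A 7-joint arm with a two-finger parallel gripper is mounted at the origin on a cart in front of the work surface, level with it; the furniture and walls round the work are solid. World frame = base frame: x ahead of the robot, y to its left, z up, the work surface at z = 0. Lengths are in m, angles in degrees, forces in N, time in s.
With the tool pointing down it reaches from about 0.425 to 0.875 m from the base axis. Payload 4.7 kg.
Tool frame: the origin (TCP) lies on the centre line of the jaws, within the pads' length; the fingertips stand 14 mm ahead of it and the grasp point (between the pads) lies 5 mm behind it; z points along the fingers, y is the line along which they close (so a half turn about z gives the same grasp; the last joint's range is limited). The gripper opens to 87 mm and grips with 3 to 60 N. Pads are 19 mm wide; open, the fingers measure 117 mm over their backs; the gripper's body (75 mm by 190 mm) begins 51 mm behind the grasp point.
Start: joints at [73.23, 18.392, -4.016, 83.108, 1.295, 78.541, -3.26], TCP at [0.196, -0.62, 0.237] pointing down, gripper open.
Joint ranges: [-163.93, 163.93], [-17.29, 119.83], [-79.2, 71.16], [3.27, 140.29], [-89.18, 269.18], [5.43, 117.66], [-154.24, 154.24]. Speed limits (degrees/s): [147.25, 147.25, 180, 180, 180, 180, 180].

### API

Orientations are given as [roll, pitch, yaw] about the fixed x, y, z axes, in that order (R = Rz(yaw) Ry(pitch) Rx(roll)).
In Python, from cell import env gives the robot as it stands.
- The arm moves only by the tool jog_arm, never from a script. Its argument "motion" is a list that holds one entry, the list of rows, each a list of 7 numbers: the shift along the tool's x, y, z in units of 0.1 m (1.0 is 0.1 m), then the turn, a rotation vector about the tool's x, y, z in units of 180 degrees (1.0 is 180 degrees), then the closure, from 0 (fully open) to 1 (shut). A call has 1 to 5 rows; each row is the pose to reach, as a shift and turn from the pose commanded when the call began, along the tool's axes at that moment, turning the shorter way round; what a row does not reach only later rows make up. A row lasts 1/10 s, in which the tool goes at most 50 mm and 8.59 degrees, less where a joint would pass 70% of its speed; a pose out of reach is approached as far as the arm can. A call with a number of a shift or a turn outside -1 to 1 is refused whole. A call with a gripper value outside its range is refused whole. The fingers move at their own pace and stop on an object; "grip_force" is the grip in N (left out, the last holds). Time passes only in rows, so rows that repeat a pose let the fingers close. It gives the time, the measured TCP pose, the force, the opening and the grip force at its end, in the units of the state.
- env.get_obs(): the state, without advancing time (a new reading comes with each control period).
- env.read_camera(name): name is "scene" or "top" or "wrist"; returns (picture, depth): 400x640x3 uint8, red, green, blue; 400x640 float32, m along the optical axis (not along the pixel's ray), 0 where there is no reading.
- env.camera_info(name): a dict with "camera_matrix" (3x3 intrinsics, pixels), "k1" (the pictures are not rectified: a ray, as slopes to the right and down, at radius r is drawn at 1 + k1 r^2 times it, then the intrinsics apply), "origin" and "orientation" of the camera in the world; the wrist camera has in their place "mount" (4x4, takes a point from camera to tool coordinates, whose origin is the TCP and whose axes are the flange's). Camera axes: x right, y down, z forward; pixel columns grow to the right and rows downward; lengths in m; the calibration is good to about 2 mm. A picture is of the moment at which its call begins: read the wrist's pose just before it. camera_info takes no time and is no camera call.
- env.sign_off(): hands the job in; it is judged then, once.
The state is a dict: "time_s": time; "qpos": joint angles; "joint_velocities": joint speeds; "effort": joint torques, N m; "tool_pos": TCP position; "tool_rot": TCP orientation; "force": force on the tool from outside, world axes, zero at the start; "wrist_torque": the same for the moment, N m; "grip_width": finger opening in m; "grasp_force": force on a finger pad.
Only numpy, scipy, OpenCV 4.12 (cv2) and the standard library are available. Lean on these libraries where they do the work, as an engineer would, in place of code of your own. Each camera call takes 0.05 s, during which the arm holds its last target. There are 200 camera calls.

### The job

One of the three thermocouple stands has a post that has worked loose in its fork: rock the posts over and back, without tipping the stands, until you find it. Leave that post clearly leaning, so that the next person sees it is loose, and push the stand by its foot, without lifting it, until the foot lies inside the amber-taped bay. Leave the two sound stands and everything else where they are.

Things in the scene. Friction and masses are not known exactly. Their poses are not given: they have to be found in the camera images.
- stand_a: thermocouple stand, loose, about 0.8 kg, one of three alike: dark round foot 110 mm across, 25 mm high (upright side wall up to 20 mm), from whose middle a 12 mm steel post rises, orange clip on top, 165 mm high in all. Origin: centre of the foot's underside, z up; y lies along the fork's cross bolt (black clamp knob on the +y side, reaching 27 mm out, 26 to 48 mm high)
- post_a (a joint): lean of stand_a's post in its fork, rad: 0 upright, positive to the stand's +x, stops at -0.2 and 0.2; starts within 0.03, loose or not. Pivot 37 mm up. It can rock only along the stand's x. A loose post swings under less than 1 N at 130 mm height and stays where it is left; a firm one does not turn: some 3 N there begins to tip or shift the stand
- top_a (a point): top of the orange clip (17 mm along the stand's x, 26 mm along its y, 19 mm high) on the post of stand_a; 165 mm above the bench, 128 mm from the post's pivot
- stand_b: thermocouple stand, loose, about 0.8 kg, one of three alike: dark round foot 110 mm across, 25 mm high (upright side wall up to 20 mm), from whose middle a 12 mm steel post rises, orange clip on top, 165 mm high in all. Origin: centre of the foot's underside, z up; y lies along the fork's cross bolt (black clamp knob on the +y side, reaching 27 mm out, 26 to 48 mm high)
- post_b (a joint): lean of stand_b's post in its fork, rad: 0 upright, positive to the stand's +x, stops at -0.2 and 0.2; starts within 0.03, loose or not. Pivot 37 mm up. It can rock only along the stand's x. A loose post swings under less than 1 N at 130 mm height and stays where it is left; a firm one does not turn: some 3 N there begins to tip or shift the stand
- top_b (a point): top of the orange clip (17 mm along the stand's x, 26 mm along its y, 19 mm high) on the post of stand_b; 165 mm above the bench, 128 mm from the post's pivot
- stand_c: thermocouple stand, loose, about 0.8 kg, one of three alike: dark round foot 110 mm across, 25 mm high (upright side wall up to 20 mm), from whose middle a 12 mm steel post rises, orange clip on top, 165 mm high in all. Origin: centre of the foot's underside, z up; y lies along the fork's cross bolt (black clamp knob on the +y side, reaching 27 mm out, 26 to 48 mm high)
- post_c (a joint): lean of stand_c's post in its fork, rad: 0 upright, positive to the stand's +x, stops at -0.2 and 0.2; starts within 0.03, loose or not. Pivot 37 mm up. It can rock only along the stand's x. A loose post swings under less than 1 N at 130 mm height and stays where it is left; a firm one does not turn: some 3 N there begins to tip or shift the stand
- top_c (a point): top of the orange clip (17 mm along the stand's x, 26 mm along its y, 19 mm high) on the post of stand_c; 165 mm above the bench, 128 mm from the post's pivot
- bay: bay marked out flat on the bench with 15 mm amber tape; inside the tape 180 mm along x, 230 mm along y. Origin: its centre, on the bench; its axes are parallel to the world's. Fixed round about: the raised board under the oven on the left (y above 0.15, x above 0.44, 93 to 115 mm high), a red transformer behind (x beyond 0.72, y -0.13 to -0.36), a white outlet box near (0.44, -0.34), 45 mm high
- tape_roll: roll of amber tape lying flat, 96 mm in diameter, 19 mm high, origin at the centre of its underside; bystander
- timer: white timer lying on its back, 66 x 66 x 19 mm, origin at the centre of its underside; bystander
- probe: hand probe with yellow handle lying along its x axis, 210 mm long, 18 mm thick, origin at the middle of its length, on the bench; bystander

How it is judged (in metres and radians):
On the way, in this order (a step that is already met when the one before it is completed fails the run):
1. the loose post is pushed over to one side (it leans by more than 0.08 rad; a firm post cannot) (((value of joint post_a above 0.08 rad or value of joint post_a below -0.08 rad) or (value of joint post_b above 0.08 rad or value of joint post_b below -0.08 rad) or (value of joint post_c above 0.08 rad or value of joint post_c below -0.08 rad))), for 0.02 s.
2. it is rocked back through the middle (no post leans by more than 0.05 rad) before any stand has been shifted by 30 mm (value of joint post_a between -0.05 and 0.05 rad and value of joint post_b between -0.05 and 0.05 rad and value of joint post_c between -0.05 and 0.05 rad and distance of each of stand_a, stand_b, stand_c from where it was at the start of the episode below 0.03 m), for 0.02 s.
3. the stand whose post leans (by more than 0.08 rad) has its foot inside the taped bay (((x of stand_a in the frame of bay between -0.04 and 0.04 m and y of stand_a in the frame of bay between -0.065 and 0.065 m and (value of joint post_a above 0.08 rad or value of joint post_a below -0.08 rad)) or (x of stand_b in the frame of bay between -0.04 and 0.04 m and y of stand_b in the frame of bay between -0.065 and 0.065 m and (value of joint post_b above 0.08 rad or value of joint post_b below -0.08 rad)) or (x of stand_c in the frame of bay between -0.04 and 0.04 m and y of stand_c in the frame of bay between -0.065 and 0.065 m and (value of joint post_c above 0.08 rad or value of joint post_c below -0.08 rad)))), for 0.2 s.
At the end, for the whole second after the job is handed in: The stand with the loose post stands flat and at rest with its foot inside the tape (centre within 40 mm of the bay's centre along x and 65 mm along y) and its post leaning by more than 0.08 rad; the two sound stands stand flat, within 30 mm of where they were (((x of stand_a in the frame of bay between -0.04 and 0.04 m and y of stand_a in the frame of bay between -0.065 and 0.065 m and (value of joint post_a above 0.08 rad or value of joint post_a below -0.08 rad) and distance of each of stand_b, stand_c from where it was at the start of the episode below 0.03 m) or (x of stand_b in the frame of bay between -0.04 and 0.04 m and y of stand_b in the frame of bay between -0.065 and 0.065 m and (value of joint post_b above 0.08 rad or value of joint post_b below -0.08 rad) and distance of each of stand_a, stand_c from where it was at the start of the episode below 0.03 m) or (x of stand_c in the frame of bay between -0.04 and 0.04 m and y of stand_c in the frame of bay between -0.065 and 0.065 m and (value of joint post_c above 0.08 rad or value of joint post_c below -0.08 rad) and distance of each of stand_a, stand_b from where it was at the start of the episode below 0.03 m)) and angle between each of stand_a, stand_b, stand_c's own z axis and vertical below 0.05 rad and linear speed of each of stand_a, stand_b, stand_c below 0.01 m/s); the robot touches nothing.
It fails at once if a stand is tipped by more than 0.2 rad (angle between any of stand_a, stand_b, stand_c's own z axis and vertical above 0.2 rad).
It fails at once if a stand is lifted more than 20 mm off the bench (height (world z) of any of stand_a, stand_b, stand_c above 0.02 m).
It fails at once if the tape roll, the timer or the hand probe is moved more than 20 mm (distance of any of tape_roll, timer, probe from where it was at the start of the episode above 0.02 m).
It also fails if it takes over 64 s, if anything falls off the work surface, if the arm or the gripper's body presses on something with over 40 N, if the wrist force passes 120 N, or if a joint passes its speed limit or range.

## Working session

There is one attempt and no reset: what is moved stays moved. The work goes in short steps, Python scripts to look and compute and a tool call to move; the robot and the scene stay as the last step left them, time stands still between calls to the robot, and variables do not carry over. Pictures are saved under pics/ and viewed, at most 10 in all, crops included, and the job is handed in when it is done.

Besides the shell and the picture viewer there is one more tool, called after "Emit:" as name(argument=value, ...), one argument or row to a line, values as JSON. jog_arm: Moves the arm, as the interface text tells. Shifts and turns lie within -1 to 1; 1 stands for 0.1 m of shift or 180 degrees of turn. Its arguments: {"type":"object","properties":{"motion":{"type":"array","items":{"type":"array","items":{"type":"array","items":{"type":"number"}}}},"grip_force":{"type":"number"}},"required":["motion"]}

```bash
mkdir -p pics; ls; python3 - <<'E'
from cell import env
import cv2,numpy as np
o=env.get_obs();print({k:np.round(v,3).tolist() for k,v in o.items()})
for n in("scene","top"):
    im,d=env.read_camera(n);cv2.imwrite(f"pics/{n}0.png",im[:,:,::-1]);np.savez(f"{n}0.npz",im=im,d=d)
    print(n,env.camera_info(n))
print(env.camera_info("wrist"))
E
```

```text
pics
{'time_s': 0.0, 'qpos': [73.229, 18.44, -4.014, 83.176, 1.294, 78.542, -3.259], 'joint_velocities': [0.073, 0.136, 0.007, 0.021, -0.07, 0.012, -0.064], 'effort': [-0.0, -49.129, -0.404, -31.253, -0.064, 0.044, 0.0], 'tool_pos': [0.196, -0.619, 0.235], 'tool_rot': [-179.887, 0.005, 17.58], 'force': [0.974, 0.133, -0.51], 'wrist_torque': [-0.005, -0.012, 0.031], 'grasp_force': 0.0, 'grip_width': 0.087}
scene {'camera_matrix': array([[454.21793972,   0.        , 330.51711922],
       [  0.        , 454.21793972, 206.39092795],
       [  0.        ,   0.        ,   1.        ]]), 'k1': -0.10620145405002054, 'origin': array([-0.34176598,  0.62484055,  0.99572754]), 'orientation': array([-129.03206124,   -0.56764639, -131.190658  ])}
top {'camera_matrix': array([[362.21912061,   0.        , 318.36555356],
       [  0.        , 362.21912061, 192.73169647],
       [  0.        ,   0.        ,   1.        ]]), 'k1': 0.01617623852997707, 'origin': array([ 0.3792222 , -0.08546456,  1.06962885]), 'orientation': array([-174.17707968,   -0.21390356,  -90.05756581])}
{'camera_matrix': array([[310.80580365,   0.        , 320.7572371 ],
       [  0.        , 310.80580365, 200.38243142],
       [  0.        ,   0.        ,   1.        ]]), 'k1': -0.01568874803245132, 'mount': array([[ 4.13740036e-05, -9.58688139e-01, -2.84459224e-01,
         7.90939849e-02],
       [ 9.99999913e-01, -7.86189718e-05,  4.10410582e-04,
        -6.76034890e-04],
       [-4.15819649e-04, -2.84459216e-01,  9.58688052e-01,
        -1.48342407e-01],
       [ 0.00000000e+00,  0.00000000e+00,  0.00000000e+00,
         1.00000000e+00]])}
```

View pics/scene0.png

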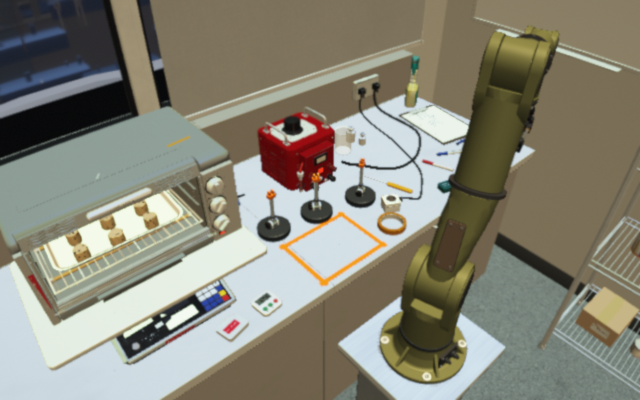

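View pics/top0.png

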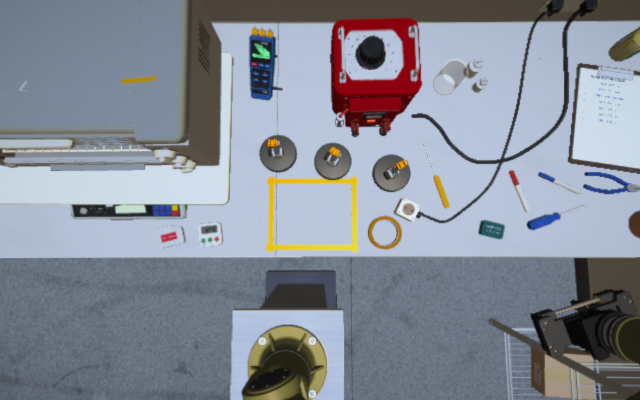

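The three stands are at about (278,152), (333,160) and (391,172) in the top view. The bay is just in front of them, at about (312,214). Next I measure the feet, clips and bay, and view an enlarged crop.

```bash
cat > h.py <<'E'
import numpy as np,cv2
from scipy.spatial.transform import Rotation as R
from cell import env
def pose(n):
    i=env.camera_info(n)
    if n!="wrist": return i,R.from_euler("xyz",i["orientation"],degrees=True).as_matrix(),np.array(i["origin"])
    o=env.get_obs();T=R.from_euler("xyz",o["tool_rot"],degrees=True).as_matrix();m=i["mount"]
    return i,T@m[:3,:3],T@m[:3,3]+np.array(o["tool_pos"])
def cast(uv,z,P):
    i,Rm,t=P;K=i["camera_matrix"];k=i["k1"]
    p=cv2.undistortPoints(np.array(uv,float).reshape(-1,1,2),K,np.array([k,0,0,0.]),).reshape(-1,2)
    d=np.c_[p,np.ones(len(p))]@Rm.T
    return t+d*((z-t[2])/d[:,2])[:,None]
def proj(X,P):
    i,Rm,t=P;X=(np.atleast_2d(X)-t)@Rm
    return cv2.projectPoints(X,np.zeros(3),np.zeros(3),i["camera_matrix"],np.array([i["k1"],0,0,0.]))[0].reshape(-1,2)
def blobs(mask,amin=15):
    n,l,s,c=cv2.connectedComponentsWithStats(mask.astype(np.uint8))
    return [(s[j,4],c[j],l==j) for j in range(1,n) if s[j,4]>=amin]
def orange(im):
    h=cv2.cvtColor(im,cv2.COLOR_RGB2HSV);return (h[...,0]>5)&(h[...,0]<25)&(h[...,1]>140)&(h[...,2]>120)
def dark(im): return im.max(2)<95
E
python3 - <<'E'
from h import *
big=[]
for n in("top","scene"):
    P=pose(n);z=np.load(n+"0.npz");im=z["im"]
    print(n)
    roi=np.zeros(im.shape[:2],bool)
    if n=="top": roi[125:255,255:415]=1
    else: roi[150:290,250:415]=1
    for a,c,m in blobs(orange(im)&roi,8):
        ys,xs=np.nonzero(m);r=cv2.minAreaRect(np.c_[xs,ys].astype(np.float32))
        print("orange",a,c.round(1),cast(c,.155,P)[0].round(4),"z0",cast(c,0,P)[0].round(4),np.round(r[1],1),round(r[2]))
        if a>200:
            b=cv2.boundingRect(np.c_[xs,ys]);print(" bayext",b); 
    for a,c,m in blobs(dark(im)&roi,150):
        cs=max(cv2.findContours(m.astype(np.uint8),cv2.RETR_EXTERNAL,cv2.CHAIN_APPROX_NONE)[0],key=len)
        cc,r=cv2.minEnclosingCircle(cs);e=cv2.fitEllipse(cs)
        print("dark",a,c.round(1),np.round(cc,1),r.__round__(1),np.round(e[0],1),np.round(e[1],1),cast(e[0],.012,P)[0].round(4))
z=np.load("top0.npz")["im"];s=np.load("scene0.npz")["im"]
a=cv2.resize(z[125:205,255:415],(800,400),interpolation=cv2.INTER_CUBIC)
cv2.imwrite("pics/crop1.png",a[:,:,::-1])
b=cv2.resize(s[155:245,250:400],(800,480),interpolation=cv2.INTER_CUBIC);cv2.imwrite("pics/crop2.png",b[:,:,::-1])
E
```

```text
top
orange 80 [271.8 142.6] [0.6023 0.0306 0.155 ] z0 [0.6401 0.0503 0.    ] [ 7. 10.] 90
orange 76 [334.2 151.3] [ 0.5794 -0.1299  0.155 ] z0 [ 0.6133 -0.1374  0.    ] [10.1  7.5] 31
orange 71 [401.1 164.3] [ 0.5455 -0.3008  0.155 ] z0 [ 0.5737 -0.3372  0.    ] [7.  9.9] 59
orange 382 [289.  186.9] [ 0.4873 -0.0144  0.155 ] z0 [ 0.5056 -0.0024  0.    ] [ 45.5 100.3] 62
 bayext (267, 177, 90, 53)
orange 17 [272. 223.] [0.3961 0.0277 0.155 ] z0 [0.3989 0.0469 0.    ] [16.  0.] -90
orange 236 [384.  232.5] [ 0.3721 -0.2537  0.155 ] z0 [ 0.3709 -0.2822  0.    ] [31. 31.] 90
 bayext (369, 217, 32, 32)
orange 10 [267.8 248.2] [0.3334 0.0374 0.155 ] z0 [0.3256 0.0582 0.    ] [7.6 3.4] 67
dark 518 [276.1 151.2] [277.7 153.6] 18.2 [278.3 154.3] [32.5 33.7] [0.6017 0.0291 0.012 ]
dark 349 [329.  156.4] [332.1 161.2] 18.2 [332.5 161.9] [33.6 33.9] [ 0.5787 -0.1313  0.012 ]
dark 362 [386.8 167.8] [390.5 172.9] 18.2 [386.2 172.8] [25.4 36.3] [ 0.5462 -0.2898  0.012 ]
scene
orange 41 [361.4 163.3] [ 0.5381 -0.2932  0.155 ] z0 [ 0.7003 -0.4624  0.    ] [5.7 8.4] 31
orange 74 [315.5 177.1] [ 0.5763
[... 224 characters left out ...]
    ] [6.8 7.8] 53
orange 765 [331.7 249.2] [0.2964 0.051  0.155 ] z0 [ 0.414  -0.0548 -0.    ] [57.3 89.5] 57
 bayext (280, 212, 106, 73)
orange 178 [392.  224.7] [ 0.2596 -0.1421  0.155 ] z0 [ 0.3704 -0.2835  0.    ] [26.8 21.5] 27
dark 721 [275.4 164.6] [273.5 168.5] 22.9 [275.4 164.7] [24.1 40.7] [ 0.8972 -0.188   0.012 ]
dark 767 [315.7 168.6] [314.  168.5] 25.8 [315.  168.9] [32.6 42.3] [ 0.775  -0.2866  0.012 ]
dark 487 [359.6 196.5] [359.6 196. ] 14.7 [359.7 196.3] [20.5 29.4] [ 0.5405 -0.2975  0.012 ]
dark 514 [315.9 212. ] [316.1 211. ] 15.4 [315.9 211.6] [21.7 30.5] [ 0.5758 -0.1254  0.012 ]
dark 592 [273.4 229.1] [273.5 228.5] 16.1 [273.4 228.3] [24.5 32.2] [0.6002 0.0338 0.012 ]
```

View pics/crop1.png

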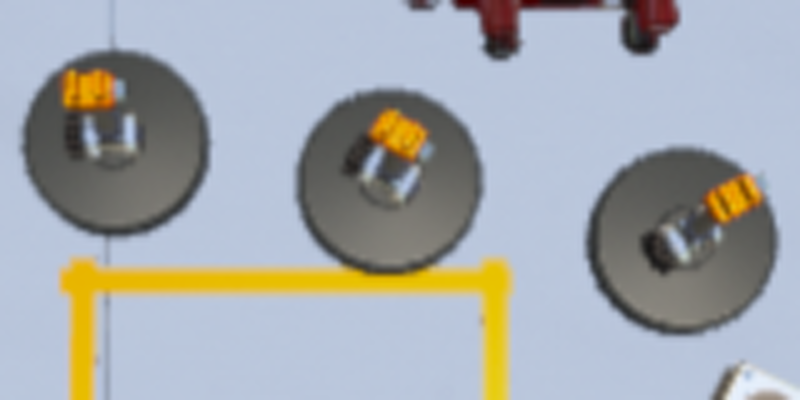

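View pics/crop2.png

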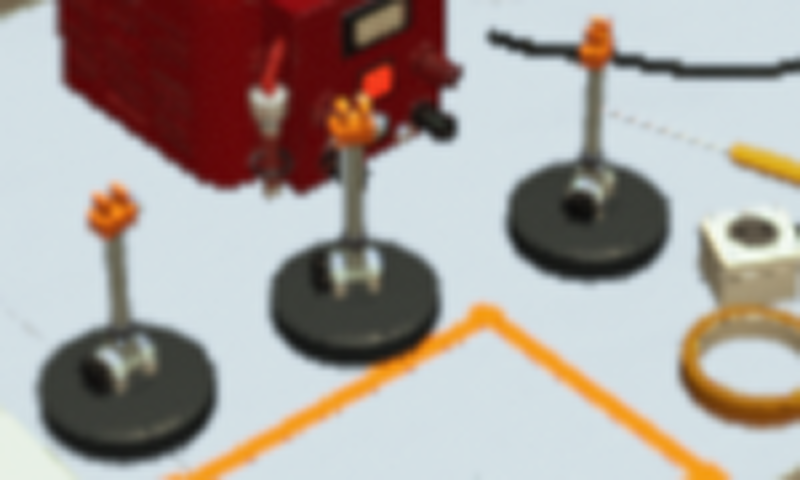

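```bash
python3 - <<'E'
from h import *
P=pose("top");z=np.load("top0.npz");im,d=z["im"],z["d"]
m=orange(im);m[:174]=0;m[254:]=0;m[:,:262]=0;m[:,362:]=0
ys,xs=np.nonzero(m);b=(xs.min(),ys.min(),xs.max(),ys.max());print(b)
q=cast([(b[0],b[1]),(b[2],b[1]),(b[2],b[3]),(b[0],b[3])],0,P);print(q.round(4),q.mean(0))
for c in[(277.7,153.6),(332.1,161.2),(390.5,172.9)]:print("foot",cast(c,.012,P)[0].round(4))
# depth points of transformer front, rest
v,u=np.mgrid[0:200,255:430];g=np.c_[u.ravel(),v.ravel()]
i,Rm,t=P;dd=d[v.ravel(),u.ravel()]
p=cv2.undistortPoints(g.astype(float).reshape(-1,1,2),i["camera_matrix"],np.array([i["k1"],0,0,0.])).reshape(-1,2)
X=(np.c_[p,np.ones(len(p))]*dd[:,None])@Rm.T+t
s=(dd>0)&(X[:,2]>.02)&(X[:,0]>.63)&(X[:,0]<.74)&(X[:,1]<.1)
for lo in np.arange(-.4,.1,.02):
    k=s&(X[:,1]>=lo)&(X[:,1]<lo+.02)
    if k.any(): w=X[k];j=w[:,0].argmin();print(lo.round(2),w[j].round(3),w[:,2].max().round(3))
# posts: clip height by triangulation
S=pose("scene")
for a,b in[((271.8,142.6),(270.6,194.4)),((334.2,151.3),(315.5,177.1)),((401.1,164.3),(361.4,163.3))]:
    A0,A1=P[2],cast(a,0,P)[0];B0,B1=S[2],cast(b,0,S)[0];da,db=A1-A0,B1-B0
    st=np.linalg.lstsq(np.c_[da,-db],B0-A0,rcond=None)[0];x,y=A0+da*st[0],B0+db*st[1];print("clip",((x+y)/2).round(4),"gap",np.linalg.norm(x-y).round(4))
E
```

```text
(np.int64(266), np.int64(177), np.int64(356), np.int64(251))
[[ 0.5355  0.0664  0.    ]
 [ 0.5354 -0.2018  0.    ]
 [ 0.3172 -0.1993  0.    ]
 [ 0.3176  0.0633  0.    ]] [ 0.42641697 -0.06785373  0.        ]
foot [0.6038 0.0309 0.012 ]
foot [ 0.5809 -0.1303  0.012 ]
foot [ 0.5458 -0.3025  0.012 ]
-0.4 [ 0.707 -0.381  0.037] 0.043
-0.38 [ 0.702 -0.365  0.054] 0.059
-0.36 [ 0.705 -0.359  0.054] 0.187
-0.34 [ 0.719 -0.323  0.165] 0.189
-0.32 [ 0.688 -0.3    0.031] 0.189
-0.3 [ 0.653 -0.28   0.04 ] 0.189
-0.28 [ 0.653 -0.277  0.04 ] 0.19
-0.26 [ 0.68  -0.244  0.123] 0.191
-0.24 [ 0.68  -0.232  0.132] 0.189
-0.22 [ 0.653 -0.202  0.037] 0.19
-0.2 [ 0.651 -0.192  0.08 ] 0.19
-0.18 [ 0.682 -0.16   0.053] 0.19
-0.16 [ 0.63  -0.15   0.023] 0.189
-0.14 [ 0.63  -0.121  0.023] 0.187
-0.12 [ 0.63  -0.118  0.023] 0.023
-0.02 [ 0.63  -0.     0.023] 0.026
0.0 [0.63  0.017 0.023] 0.026
0.02 [0.632 0.023 0.027] 0.027
0.04 [0.645 0.05  0.025] 0.025
0.06 [0.63  0.076 0.022] 0.027
clip [0.6035 0.0312 0.1477] gap 0.0011
clip [ 0.5806 -0.1298  0.1507] gap 0.0005
clip [ 0.5471 -0.3027  0.1464] gap 0.0001
```

Emit:
jog_arm(
  motion=[
    [[0.43,-0.2,0,0,0,0,0.42],[0.86,-0.394,0,0,0,0,0.42]],
  ],
)

```text
time_s: 0.3
tool_pos: [0.2654, -0.556, 0.2356]
tool_rot: [-179.9, 0.0, 17.3]
force: [1.0, 0.8, 0.7]
grip_width: 0.0776
grasp_force: 0.0
```

Emit:
jog_arm(
  motion=[
    [[0.43,-0.2,0,0,0,0,0.42],[0.86,-0.394,0,0,0,0,0.42]],
  ],
)

```text
time_s: 0.5
tool_pos: [0.3374, -0.491, 0.2361]
tool_rot: [-180.0, 0.0, 17.6]
force: [0.1, -1.1, -0.3]
grip_width: 0.063
grasp_force: 0.0
```

Emit:
jog_arm(
  motion=[
    [[0.43,-0.2,0,0,0,0,0.42],[0.86,-0.394,0,0,0,0,0.42]],
  ],
)

```text
time_s: 0.7
tool_pos: [0.4075, -0.4274, 0.2363]
tool_rot: [-180.0, 0.0, 17.6]
force: [-1.0, 0.0, -0.2]
grip_width: 0.0523
grasp_force: 0.0
```

Emit:
jog_arm(
  motion=[
    [[0.43,-0.2,0,0,0,0,0.42],[0.86,-0.394,0,0,0,0,0.42]],
  ],
)

```text
time_s: 0.9
tool_pos: [0.4775, -0.3639, 0.2363]
tool_rot: [-180.0, 0.0, 17.6]
force: [0.9, -0.5, -0.0]
grip_width: 0.0506
grasp_force: 0.0
```

Emit:
jog_arm(
  motion=[
    [[0.43,-0.2,0,0,0,0,0.42],[0.86,-0.394,0,0,0,0,0.42]],
  ],
)

```text
time_s: 1.1
tool_pos: [0.5476, -0.3005, 0.2362]
tool_rot: [-180.0, 0.0, 17.6]
force: [0.9, -1.3, -0.0]
grip_width: 0.0501
grasp_force: 0.0
```

Emit:
jog_arm(
  motion=[
    [[0,0,0,0,0,-0.191,0.42],[0,0,0,0,0,-0.191,0.42],[0,0,0,0,0,-0.191,0.42],[0,0,0,0,0,-0.191,0.42],[0,0,0,0,0,-0.191,0.42]],
  ],
)

```text
time_s: 1.6
tool_pos: [0.5464, -0.3019, 0.2359]
tool_rot: [-179.9, 0.0, 52.0]
force: [0.2, -1.7, -0.7]
grip_width: 0.0506
grasp_force: 0.0
```

Emit:
jog_arm(
  motion=[
    [[0,0,0,0,0,-0.191,0.42],[0,0,0,0,0,-0.191,0.42],[0,0,0,0,0,-0.191,0.42],[0,0,0,0,0,-0.191,0.42],[0,0,0,0,0,-0.191,0.42]],
  ],
)

```text
time_s: 2.1
tool_pos: [0.5465, -0.302, 0.2362]
tool_rot: [-180.0, -0.0, 86.2]
force: [-0.5, 0.6, -0.5]
grip_width: 0.0505
grasp_force: 0.0
```

Emit:
jog_arm(
  motion=[
    [[0,0,0,0,0,-0.191,0.42],[0,0,0,0,0,-0.191,0.42],[0,0,0,0,0,-0.191,0.42],[0,0,0,0,0,-0.191,0.42],[0,0,0,0,0,-0.191,0.42]],
  ],
)

```text
time_s: 2.6
tool_pos: [0.5466, -0.3021, 0.2363]
tool_rot: [-180.0, -0.0, 120.4]
force: [0.4, 0.5, 0.0]
grip_width: 0.0503
grasp_force: 0.0
```

Emit:
jog_arm(
  motion=[
    [[0,0,0.4,0,0,0,0.42],[0,0,0.91,0,0,0,0.42],[0,0,0.91,0,0,0,0.42]],
  ],
)

```text
time_s: 2.9
tool_pos: [0.542, -0.3003, 0.1387]
tool_rot: [-179.6, -0.6, 120.3]
force: [-1.0, -0.4, -0.9]
grip_width: 0.0504
grasp_force: 0.0
```

Emit:
jog_arm(
  motion=[
    [[0,0.06,0,0,0,0,0.42],[0,0.12,0,0,0,0,0.42],[0,0.15,0,0,0,0,0.42],[0,0.18,0,0,0,0,0.42]],
  ],
)

```text
time_s: 3.3
tool_pos: [0.5637, -0.2929, 0.1477]
tool_rot: [179.9, 0.2, 120.7]
force: [-1.5, -0.1, -0.6]
grip_width: 0.0507
grasp_force: 0.2
```

Emit:
jog_arm(
  motion=[
    [[0,0.02,0,0,0,0,0.42],[0,0.04,0,0,0,0,0.42],[0,0.05,0,0,0,0,0.42]],
  ],
)

```text
time_s: 3.6
tool_pos: [0.5666, -0.2903, 0.1457]
tool_rot: [-180.0, 0.0, 120.7]
force: [0.5, 0.1, 0.1]
grip_width: 0.0504
grasp_force: 0.2
```

Emit:
jog_arm(
  motion=[
    [[0,0.02,0,0,0,0,0.42],[0,0.04,0,0,0,0,0.42],[0,0.04,0,0,0,0,0.42]],
  ],
)

```text
time_s: 3.9
tool_pos: [0.5702, -0.2879, 0.1455]
tool_rot: [180.0, -0.0, 120.7]
force: [0.0, 0.5, 0.1]
grip_width: 0.0503
grasp_force: 0.0
```

```bash
cat >> h.py <<'E'
def clips(tag=None):
    P=pose("scene");im,_=env.read_camera("scene");m=orange(im);m[:150]=0;m[205:]=0;m[:,:250]=0;m[:,385:]=0
    for a,c,_m in blobs(m,6):print("sc",a,c.round(1))
    P=pose("top");im2,_=env.read_camera("top");m=orange(im2);m[:125]=0;m[176:]=0;m[:,:250]=0;m[:,415:]=0
    for a,c,_m in blobs(m,6):print("top",a,c.round(1),cast(c,.155,P)[0].round(4))
    if tag: cv2.imwrite(f"pics/{tag}.png",cv2.resize(np.vstack([im[140:260,240:420],im2[120:240,250:430]]),None,fx=2.4,fy=2.4,interpolation=cv2.INTER_CUBIC)[:,:,::-1])
def force(n=1): o=env.get_obs();print(o["time_s"],np.round(o["force"],2),np.round(o["tool_pos"],4))
E
python3 -c "
from h import *
force();clips('r1')"
```

```text
3.9 [0.02 0.48 0.15] [ 0.5702 -0.2879  0.1455]
sc 39 [357.9 162.6]
sc 76 [315.5 177.1]
sc 51 [270.6 194.4]
top 82 [271.9 142.6] [0.6023 0.0305 0.155 ]
top 76 [334.2 151.4] [ 0.5793 -0.1296  0.155 ]
top 15 [397.9 160.7] [ 0.5549 -0.2927  0.155 ]
```

View pics/r1.png

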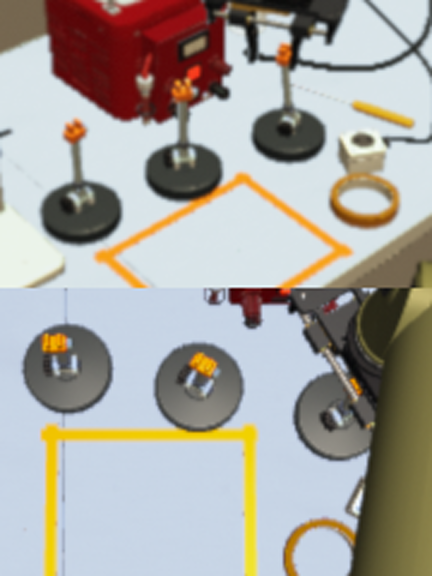

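Emit:
jog_arm(
  motion=[
    [[0,0.02,0,0,0,0,0.42],[0,0.04,0,0,0,0,0.42],[0,0.06,0,0,0,0,0.42],[0,0.06,0,0,0,0,0.42]],
  ],
)

```text
time_s: 4.4
tool_pos: [0.5754, -0.2848, 0.1455]
tool_rot: [180.0, 0.0, 120.7]
force: [-0.5, 0.1, 0.4]
grip_width: 0.0505
grasp_force: 0.0
```

Emit:
jog_arm(
  motion=[
    [[0,-0.05,0,0,0,0,0.42],[0,-0.1,0,0,0,0,0.42],[0,-0.15,0,0,0,0,0.42],[0,-0.15,0,0,0,0,0.42]],
  ],
)

```text
time_s: 4.8
tool_pos: [0.5612, -0.294, 0.1456]
tool_rot: [-179.9, 0.0, 120.6]
force: [-0.1, 0.1, -0.7]
grip_width: 0.0502
grasp_force: 0.0
```

```bash
python3 -c "
from h import *
force();clips()"
```

```text
4.8 [-0.06  0.08 -0.7 ] [ 0.5612 -0.294   0.1456]
sc 39 [356.  162.5]
sc 76 [315.5 177.1]
sc 51 [270.6 194.4]
top 82 [271.9 142.6] [0.6023 0.0305 0.155 ]
top 76 [334.2 151.4] [ 0.5793 -0.1296  0.155 ]
top 18 [396.8 158.3] [ 0.5611 -0.29    0.155 ]
```

The right-hand post stays over after the finger comes off, at (356,162.5) against (361.4,163.3) at the start, with almost no force. That is the loose one. Now I rock it back through the middle to the other side.

Emit:
jog_arm(
  motion=[
    [[0,-0.08,0,0,0,0,0.42],[0,-0.15,0,0,0,0,0.42],[0,-0.19,0,0,0,0,0.42],[0,-0.23,0,0,0,0,0.42],[0,-0.27,0,0,0,0,0.42]],
  ],
)

```text
time_s: 5.4
tool_pos: [0.5388, -0.3068, 0.1457]
tool_rot: [180.0, 0.0, 120.7]
force: [0.4, 0.5, 0.0]
grip_width: 0.0508
grasp_force: 0.3
```

Emit:
jog_arm(
  motion=[
    [[0,-0.04,0,0,0,0,0.42],[0,-0.08,0,0,0,0,0.42],[0,-0.12,0,0,0,0,0.42],[0,-0.16,0,0,0,0,0.42]],
  ],
)

```text
time_s: 5.8
tool_pos: [0.5249, -0.3149, 0.1455]
tool_rot: [-180.0, -0.0, 120.7]
force: [-0.3, 0.5, 0.5]
grip_width: 0.0506
grasp_force: 0.2
```

Emit:
jog_arm(
  motion=[
    [[0,-0.04,0,0,0,0,0.42],[0,-0.08,0,0,0,0,0.42],[0,-0.11,0,0,0,0,0.42],[0,-0.11,0,0,0,0,0.42]],
  ],
)

```text
time_s: 6.2
tool_pos: [0.5151, -0.321, 0.1455]
tool_rot: [-180.0, 0.0, 120.7]
force: [-0.1, 0.3, -0.2]
grip_width: 0.0504
grasp_force: 0.0
```

```bash
python3 -c "
from h import *
force();clips()
S=pose('scene')
for l in(-.2,-.15,-.1,-.05,0,.1,.15):
  print(l,proj([.546+.857*np.sin(l)*.118,-.302+.515*np.sin(l)*.118,.037+.118*np.cos(l)],S).round(1))"
```

```text
6.2 [-0.09  0.32 -0.25] [ 0.5151 -0.321   0.1455]
sc 40 [367.5 165. ]
sc 76 [315.5 177.1]
sc 51 [270.6 194.4]
top 82 [271.9 142.6] [0.6023 0.0305 0.155 ]
top 76 [334.2 151.4] [ 0.5793 -0.1296  0.155 ]
top 15 [405.4 172.3] [ 0.5249 -0.3112  0.155 ]
-0.2 [[368.4 163.2]]
-0.15 [[366.7 162.6]]
-0.1 [[365.  162.1]]
-0.05 [[363.3 161.7]]
0 [[361.6 161.4]]
0.1 [[358.2 160.9]]
0.15 [[356.5 160.8]]
```

Emit:
jog_arm(
  motion=[
    [[0,0.1,0,0,0,0,0.42],[0,0.12,0,0,0,0,0.42]],
  ],
)

```text
time_s: 6.5
tool_pos: [0.5276, -0.3129, 0.1457]
tool_rot: [179.9, 0.0, 120.8]
force: [-0.4, 0.2, -0.4]
grip_width: 0.0502
grasp_force: 0.0
```

Emit:
jog_arm(
  motion=[
    [[0,0,-0.4,0,0,0,0.42],[0,0,-0.8,0,0,0,0.42],[0,0,-1,0,0,0,0.42]],
  ],
)

```text
time_s: 6.8
tool_pos: [0.528, -0.314, 0.2494]
tool_rot: [179.9, 0.2, 120.8]
force: [0.5, -0.7, 0.2]
grip_width: 0.0507
grasp_force: 0.0
```

Emit:
jog_arm(
  motion=[
    [[-0.41,0.215,0,0,0,0,0.655],[-0.82,0.43,0,0,0,0,0.655]],
  ],
)

```text
time_s: 7.0
tool_pos: [0.6064, -0.3633, 0.2481]
tool_rot: [180.0, 0.2, 120.7]
force: [1.5, 0.0, 1.1]
grip_width: 0.041
grasp_force: 0.0
```

Emit:
jog_arm(
  motion=[
    [[0,0,0,0,0,0.187,0.655],[0,0,0,0,0,0.187,0.655],[0,0,0,0,0,0.187,0.655],[0,0,0,0,0,0.187,0.655],[0,0,0,0,0,0.187,0.655]],
  ],
)

```text
time_s: 7.5
tool_pos: [0.6056, -0.3621, 0.2454]
tool_rot: [-180.0, -0.0, 87.1]
force: [-0.2, 0.0, 0.5]
grip_width: 0.0303
grasp_force: 0.0
```

Emit:
jog_arm(
  motion=[
    [[0,0,0,0,0,0.187,0.655],[0,0,0,0,0,0.187,0.655],[0,0,0,0,0,0.187,0.655],[0,0,0,0,0,0.187,0.655],[0,0,0,0,0,0.187,0.655]],
  ],
)

```text
time_s: 8.0
tool_pos: [0.6052, -0.3624, 0.2455]
tool_rot: [180.0, 0.0, 53.6]
force: [-0.5, 0.6, 0.1]
grip_width: 0.0301
grasp_force: 0.0
```

Emit:
jog_arm(
  motion=[
    [[0,0,0,0,0,0.187,0.655],[0,0,0,0,0,0.187,0.655],[0,0,0,0,0,0.187,0.655],[0,0,0,0,0,0.187,0.655],[0,0,0,0,0,0.187,0.655]],
  ],
)

```text
time_s: 8.5
tool_pos: [0.6051, -0.3625, 0.2455]
tool_rot: [180.0, 0.0, 20.0]
force: [-1.4, 0.2, -0.2]
grip_width: 0.0301
grasp_force: 0.0
```

Emit:
jog_arm(
  motion=[
    [[0,0,0,0,0,0.187,0.655],[0,0,0,0,0,0.187,0.655],[0,0,0,0,0,0.187,0.655],[0,0,0,0,0,0.187,0.655],[0,0,0,0,0,0.187,0.655]],
  ],
)

```text
time_s: 9.0
tool_pos: [0.605, -0.3626, 0.2455]
tool_rot: [180.0, 0.0, -13.6]
force: [-0.7, -0.1, 0.0]
grip_width: 0.0298
grasp_force: 0.0
```

Emit:
jog_arm(
  motion=[
    [[0,0,0,0,0,0.188,0.655],[0,0,0,0,0,0.188,0.655],[0,0,0,0,0,0.188,0.655],[0,0,0,0,0,0.188,0.655],[0,0,0,0,0,0.188,0.655]],
  ],
)

```text
time_s: 9.5
tool_pos: [0.605, -0.3627, 0.2455]
tool_rot: [180.0, 0.0, -47.4]
force: [-0.3, -0.3, -0.3]
grip_width: 0.0299
grasp_force: 0.0
```

Emit:
jog_arm(
  motion=[
    [[0,0,0,0,-0.04,0,0.655],[0,0,0,0,-0.05,0,0.655],[0,0,0,0,-0.05,0,0.655]],
  ],
)

```text
time_s: 9.8
tool_pos: [0.6049, -0.3637, 0.2436]
tool_rot: [-180.0, 9.1, -47.4]
force: [-0.6, -0.3, 0.1]
grip_width: 0.0298
grasp_force: 0.0
```

```bash
cat >> h.py <<'E'
def feet(tag=None):
    P=pose("top");im,_=env.read_camera("top");m=dark(im);m[:140]=0;m[250:]=0;m[:,:255]=0;m[:,415:]=0
    for a,c,mm in blobs(m,100):
        cs=max(cv2.findContours(mm.astype(np.uint8),cv2.RETR_EXTERNAL,cv2.CHAIN_APPROX_NONE)[0],key=len)
        cc,r=cv2.minEnclosingCircle(cs);print("foot",a,np.round(cc,1),round(r,1),cast(cc,.012,P)[0].round(4))
    s,_=env.read_camera("scene")
    if tag: cv2.imwrite(f"pics/{tag}.png",cv2.resize(np.vstack([s[140:260,240:420],im[120:240,250:430]]),None,fx=2.4,fy=2.4,interpolation=cv2.INTER_CUBIC)[:,:,::-1])
E
python3 -c "
from h import *
force();print(env.get_obs()['qpos'],env.get_obs()['tool_rot']);clips();feet('r2')"
```

```text
9.8 [-0.56 -0.3   0.07] [ 0.6049 -0.3637  0.2436]
[  33.01442989   32.29433158   -4.62864453   63.467348     -0.43301908
   92.98323897 -108.48314845] [-179.98097753    9.13206752  -47.4040261 ]
sc 37 [367.7 165. ]
sc 75 [315.5 177.1]
sc 51 [270.6 194.4]
top 82 [271.9 142.6] [0.6023 0.0305 0.155 ]
top 76 [334.2 151.4] [ 0.5793 -0.1296  0.155 ]
top 71 [405.2 171.5] [ 0.5268 -0.3106  0.155 ]
foot 185 [277.5 153.9] 18.0 [0.603  0.0314 0.012 ]
foot 126 [329.5 150. ] 12.9 [ 0.6146 -0.1227  0.012 ]
```

View pics/r2.png

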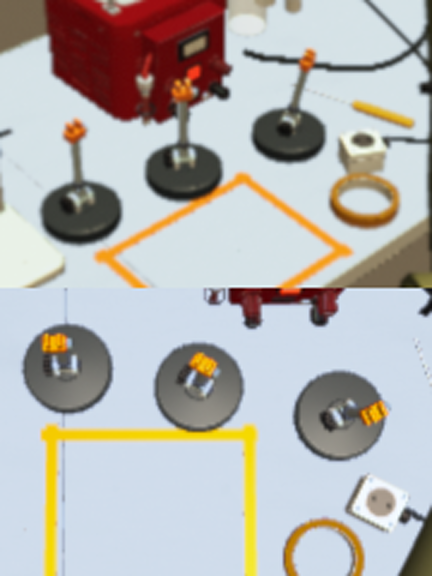

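Emit:
jog_arm(
  motion=[
    [[0,0,0,0,0.04,0,0.655],[0,0,0,0,0.0505,0,0.655],[0,0,0,0,0.0505,0,0.655]],
  ],
)

```text
time_s: 10.3
tool_pos: [0.6046, -0.3611, 0.2473]
tool_rot: [-180.0, -0.2, -47.6]
force: [0.0, -0.3, 1.2]
grip_width: 0.0302
grasp_force: 0.0
```

Emit:
jog_arm(
  motion=[
    [[-0.09,0,0.25,0,0,0,0.655],[-0.09,0,0.5,0,0,0,0.655],[-0.09,0,0.75,0,0,0,0.655],[-0.09,0,0.75,0,0,0,0.655]],
  ],
)

```text
time_s: 10.7
tool_pos: [0.597, -0.3554, 0.167]
tool_rot: [179.9, 0.3, -47.7]
force: [0.4, -0.7, -0.9]
grip_width: 0.03
grasp_force: 0.0
```

Emit:
jog_arm(
  motion=[
    [[0,0,0.3,0,0,0,0.655],[0,0,0.6,0,0,0,0.655],[0,0,0.9,0,0,0,0.655],[0,0,0.9,0,0,0,0.655]],
  ],
)

```text
time_s: 11.1
tool_pos: [0.5969, -0.3553, 0.0773]
tool_rot: [179.9, 0.3, -47.7]
force: [-0.6, 0.7, -1.2]
grip_width: 0.0298
grasp_force: 0.0
```

Emit:
jog_arm(
  motion=[
    [[0,0,0.2,0,0,0,0.655],[0,0,0.4,0,0,0,0.655],[0,0,0.58,0,0,0,0.655],[0,0,0.58,0,0,0,0.655],[0,0,0.58,0,0,0,0.655]],
  ],
)

```text
time_s: 11.6
tool_pos: [0.5997, -0.3568, 0.0236]
tool_rot: [-180.0, -0.1, -47.8]
force: [-1.3, -0.1, -0.3]
grip_width: 0.0298
grasp_force: 0.0
```

Emit:
jog_arm(
  motion=[
    [[-0.05,0,0,0,0,0,0.655],[-0.1,0,0,0,0,0,0.655],[-0.15,0,0,0,0,0,0.655],[-0.2,0,0,0,0,0,0.655],[-0.25,0,0,0,0,0,0.655]],
  ],
)

```text
time_s: 12.1
tool_pos: [0.5829, -0.3391, 0.0236]
tool_rot: [-180.0, -0.3, -47.8]
force: [1.9, -3.4, 0.9]
grip_width: 0.0295
grasp_force: 2.1
```

```bash
python3 -c "
from h import *
force();clips();feet('r3')"
```

```text
12.1 [ 1.87 -3.36  0.86] [ 0.5829 -0.3391  0.0236]
sc 53 [367.4 166. ]
sc 76 [315.5 177.1]
sc 51 [270.6 194.4]
top 82 [271.9 142.6] [0.6023 0.0305 0.155 ]
top 76 [334.2 151.4] [ 0.5793 -0.1296  0.155 ]
top 49 [401.8 173.2] [ 0.5224 -0.3019  0.155 ]
foot 218 [277.6 153.6] 18.0 [0.6038 0.0312 0.012 ]
foot 104 [284.1 148.6] 10.1 [0.6189 0.0122 0.012 ]
foot 1719 [396.5 193.8] 56.6 [ 0.4837 -0.3188  0.012 ]
foot 224 [332.2 161.2] 18.0 [ 0.581  -0.1305  0.012 ]
```

View pics/r3.png

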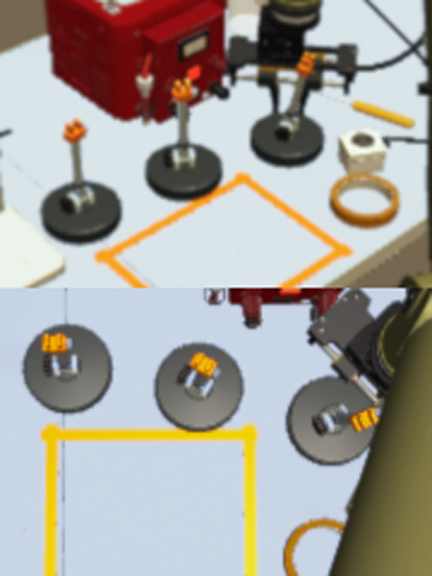

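Emit:
jog_arm(
  motion=[
    [[-0.06,0,0,0,0,0,0.655],[-0.12,0,0,0,0,0,0.655],[-0.18,0,0,0,0,0,0.655],[-0.24,0,0,0,0,0,0.655],[-0.3,0,0,0,0,0,0.655]],
  ],
)

```text
time_s: 12.8
tool_pos: [0.5624, -0.3153, 0.0228]
tool_rot: [-180.0, -0.2, -47.8]
force: [3.6, -4.8, 2.7]
grip_width: 0.03
grasp_force: 2.5
```

Emit:
jog_arm(
  motion=[
    [[-0.06,0,0,0,0,0,0.655],[-0.12,0,0,0,0,0,0.655],[-0.18,0,0,0,0,0,0.655],[-0.24,0,0,0,0,0,0.655],[-0.3,0,0,0,0,0,0.655]],
  ],
)

```text
time_s: 13.3
tool_pos: [0.5422, -0.2932, 0.0228]
tool_rot: [-180.0, -0.2, -47.8]
force: [2.8, -4.5, 3.6]
grip_width: 0.03
grasp_force: 2.6
```

Emit:
jog_arm(
  motion=[
    [[-0.06,0,0,0,0,0,0.655],[-0.12,0,0,0,0,0,0.655],[-0.17,0,0,0,0,0,0.655],[-0.2,0,0,0,0,0,0.655],[-0.2,0,0,0,0,0,0.655]],
  ],
)

```text
time_s: 13.8
tool_pos: [0.5283, -0.2779, 0.0225]
tool_rot: [-180.0, -0.1, -47.7]
force: [3.3, -3.0, 3.1]
grip_width: 0.0301
grasp_force: 1.9
```

```bash
cat >> h.py <<'E'
def sfeet(tag=None):
    P=pose("scene");im,_=env.read_camera("scene");m=dark(im);m[:150]=0;m[290:]=0;m[:,:250]=0;m[:,420:]=0
    for a,c,mm in blobs(m,250):
        cs=max(cv2.findContours(mm.astype(np.uint8),cv2.RETR_EXTERNAL,cv2.CHAIN_APPROX_NONE)[0],key=len)
        e=cv2.fitEllipse(cs);print("sfoot",a,np.round(e[0],1),np.round(e[1],1),(cast(e[0],.012,P)[0]+[.003,-.005,0]).round(4))
    m=orange(im);m[:150]=0;m[250:]=0;m[:,:250]=0
    for a,c,_m in blobs(m,6):print("sclip",a,c.round(1),cast(c,.153,P)[0].round(4)+[.006,-.006,0])
    if tag: cv2.imwrite(f"pics/{tag}.png",cv2.resize(im[140:300,240:440],None,fx=3,fy=3,interpolation=cv2.INTER_CUBIC)[:,:,::-1])
E
python3 -c "
from h import *
force();sfeet('r4')"
```

```text
13.8 [ 3.28 -2.98  3.09] [ 0.5283 -0.2779  0.0225]
sfoot 568 [274.7 164. ] [22.1 37.1] [ 0.9058 -0.1938  0.012 ]
sfoot 1850 [365.8 179.5] [57.7 89.9] [ 0.6024 -0.391   0.012 ]
sfoot 501 [315.9 211.6] [21.8 30.1] [ 0.5789 -0.1306  0.012 ]
sfoot 572 [273.4 228.3] [24.2 32.1] [0.6032 0.0287 0.012 ]
sfoot 504 [410.1 276.2] [17.4 38.7] [ 0.1745 -0.1505  0.012 ]
sclip 76 [315.5 177.1] [ 0.5842 -0.1333  0.153 ]
sclip 64 [365.1 180.1] [ 0.4697 -0.2432  0.153 ]
sclip 71 [399.6 187.2] [ 0.3724 -0.2988  0.153 ]
sclip 50 [270.6 194.5] [0.603  0.0288 0.153 ]
sclip 202 [309.4 231.6] [0.3956 0.045  0.153 ]
sclip 184 [391.5 224.9] [ 0.2673 -0.1482  0.153 ]
sclip 130 [371.5 237.3] [ 0.2676 -0.0689  0.153 ]
```

View pics/r4.png

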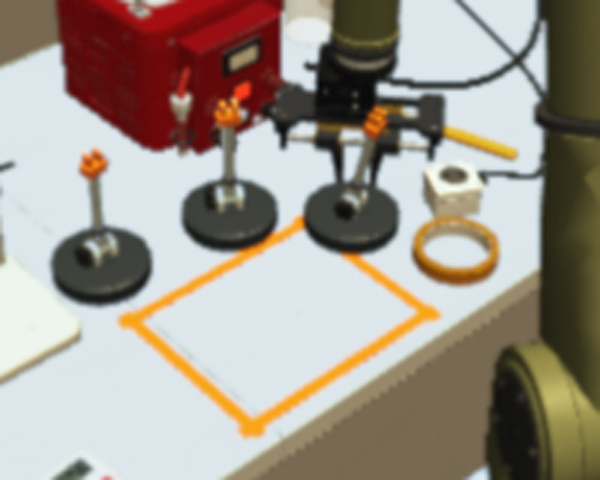

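Emit:
jog_arm(
  motion=[
    [[0.06,0,0,0,0,0,0.655],[0.08,0,0,0,0,0,0.655]],
  ],
)

```text
time_s: 14.05
tool_pos: [0.5325, -0.2837, 0.021]
tool_rot: [179.9, 0.2, -47.8]
force: [-0.0, 1.0, 0.4]
grip_width: 0.03
grasp_force: 0.0
```

Emit:
jog_arm(
  motion=[
    [[-0.01,0.06,0,0,0,0.03,0.655],[-0.03,0.12,0,0,0,0.06,0.655],[-0.065,0.185,0,0,0,0.09,0.655],[-0.065,0.185,0,0,0,0.09,0.655]],
  ],
)

```text
time_s: 14.45
tool_pos: [0.5136, -0.292, 0.021]
tool_rot: [179.9, 0.1, -64.0]
force: [0.4, -0.3, 0.0]
grip_width: 0.0302
grasp_force: 0.0
```

Emit:
jog_arm(
  motion=[
    [[-0.06,0,0,0,0,0,0.655],[-0.12,0,0,0,0,0,0.655],[-0.18,0,0,0,0,0,0.655],[-0.24,0,0,0,0,0,0.655],[-0.3,0,0,0,0,0,0.655]],
  ],
)

```text
time_s: 14.95
tool_pos: [0.5025, -0.2647, 0.0223]
tool_rot: [-180.0, -0.1, -63.9]
force: [1.5, -2.3, -1.3]
grip_width: 0.0299
grasp_force: 1.4
```

Emit:
jog_arm(
  motion=[
    [[-0.06,0,0,0,0,0,0.655],[-0.12,0,0,0,0,0,0.655],[-0.18,0,0,0,0,0,0.655],[-0.24,0,0,0,0,0,0.655],[-0.3,0,0,0,0,0,0.655]],
  ],
)

```text
time_s: 15.45
tool_pos: [0.4893, -0.2379, 0.0223]
tool_rot: [-180.0, -0.1, -64.0]
force: [1.1, -2.2, -1.7]
grip_width: 0.0301
grasp_force: 1.4
```

```bash
python3 -c "
from h import *
force();sfeet('r5')"
```

```text
15.45 [ 1.12 -2.23 -1.72] [ 0.4893 -0.2379  0.0223]
sfoot 517 [274.6 164.4] [21.8 35.6] [ 0.9038 -0.1919  0.012 ]
sfoot 2222 [365.2 183.7] [ 58.  103.5] [ 0.5846 -0.3706  0.012 ]
sfoot 498 [316.  211.6] [21.8 30.1] [ 0.5789 -0.1306  0.012 ]
sfoot 571 [273.4 228.3] [24.2 32.1] [0.6032 0.0287 0.012 ]
sfoot 501 [410.  276.4] [18.2 37. ] [ 0.1741 -0.1494  0.012 ]
sclip 78 [315.4 177.1] [ 0.5846 -0.1334  0.153 ]
sclip 73 [399.  187.1] [ 0.3741 -0.298   0.153 ]
sclip 62 [359.5 189.7] [ 0.4445 -0.1939  0.153 ]
sclip 9 [371.6 187.8] [ 0.4273 -0.2297  0.153 ]
sclip 50 [270.6 194.5] [0.603  0.0288 0.153 ]
sclip 188 [391.4 225. ] [ 0.2672 -0.1477  0.153 ]
sclip 185 [306.7 233.2] [0.3955 0.0547 0.153 ]
sclip 97 [375.5 240.7] [ 0.2513 -0.0675  0.153 ]
```

View pics/r5.png

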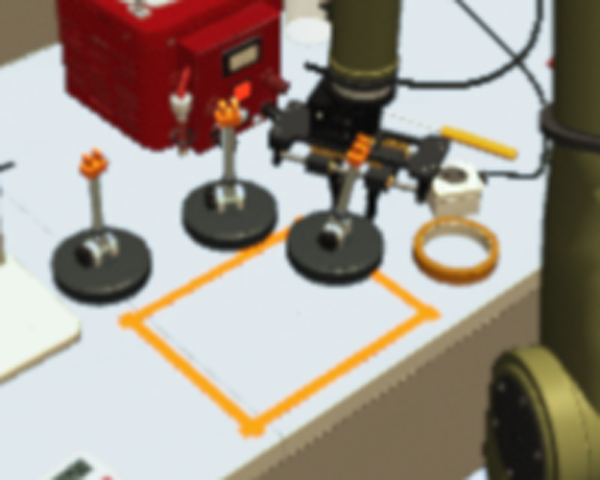

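Emit:
jog_arm(
  motion=[
    [[-0.06,0,0,0,0,0,0.655],[-0.12,0,0,0,0,0,0.655],[-0.18,0,0,0,0,0,0.655],[-0.24,0,0,0,0,0,0.655],[-0.3,0,0,0,0,0,0.655]],
  ],
)

```text
time_s: 16.0
tool_pos: [0.4763, -0.2111, 0.0224]
tool_rot: [-180.0, -0.1, -64.0]
force: [1.8, -3.0, 0.3]
grip_width: 0.0301
grasp_force: 1.7
```

Emit:
jog_arm(
  motion=[
    [[-0.06,0,0,0,0,0,0.655],[-0.12,0,0,0,0,0,0.655],[-0.18,0,0,0,0,0,0.655],[-0.24,0,0,0,0,0,0.655],[-0.3,0,0,0,0,0,0.655]],
  ],
)

```text
time_s: 16.5
tool_pos: [0.4631, -0.1841, 0.0223]
tool_rot: [-180.0, -0.1, -64.0]
force: [1.7, -3.5, 0.9]
grip_width: 0.0304
grasp_force: 2.0
```

Emit:
jog_arm(
  motion=[
    [[-0.06,0,0,0,0,0,0.655],[-0.12,0,0,0,0,0,0.655],[-0.17,0,0,0,0,0,0.655],[-0.21,0,0,0,0,0,0.655],[-0.21,0,0,0,0,0,0.655]],
  ],
)

```text
time_s: 17.0
tool_pos: [0.4536, -0.1647, 0.0222]
tool_rot: [-180.0, -0.0, -63.9]
force: [1.2, -2.5, 0.7]
grip_width: 0.0304
grasp_force: 1.0
```

Emit:
jog_arm(
  motion=[
    [[0.1,0,0,0,0,0,0.655],[0.25,0,0,0,0,0,0.655],[0.25,0,0,0,0,0,0.655]],
  ],
)

```text
time_s: 17.3
tool_pos: [0.4654, -0.1902, 0.0219]
tool_rot: [-180.0, -0.1, -64.1]
force: [-2.3, -0.3, -0.2]
grip_width: 0.0302
grasp_force: 0.0
```

Emit:
jog_arm(
  motion=[
    [[0,0,-0.3,0,0,0,0.655],[0,0,-0.7,0,0,0,0.655],[0,0,-1,0,0,0,0.655],[0,0,-1,0,0,0,0.655]],
  ],
)

```text
time_s: 17.7
tool_pos: [0.4677, -0.189, 0.1265]
tool_rot: [-179.7, -0.4, -64.0]
force: [0.0, -0.1, 0.2]
grip_width: 0.0299
grasp_force: 0.0
```

Emit:
jog_arm(
  motion=[
    [[0,0,-0.3,0,0,0,0.655],[0,0,-0.7,0,0,0,0.655],[0,0,-1,0,0,0,0.655],[0,0,-1,0,0,0,0.655],[0,0,-1,0,0,0,0.655]],
  ],
)

```text
time_s: 18.2
tool_pos: [0.4645, -0.1878, 0.2217]
tool_rot: [-180.0, -0.1, -64.0]
force: [-0.6, 0.8, -0.2]
grip_width: 0.03
grasp_force: 0.0
```

Emit:
jog_arm(
  motion=[
    [[0.3,0,-0.2,0,0,0,0.655],[0.6,0,-0.2,0,0,0,0.655],[0.9,0,-0.2,0,0,0,0.655],[0.9,0,-0.2,0,0,0,0.655]],
  ],
)

```text
time_s: 18.6
tool_pos: [0.5032, -0.2723, 0.2392]
tool_rot: [179.8, 0.0, -64.2]
force: [-0.6, -0.2, -0.5]
grip_width: 0.0299
grasp_force: 0.0
```

```bash
python3 -c "
from h import *
force();sfeet();feet('r6');clips()"
```

```text
18.6 [-0.56 -0.25 -0.5 ] [ 0.5032 -0.2723  0.2392]
sfoot 542 [274.7 164.4] [22.1 36.3] [ 0.9036 -0.1924  0.012 ]
sfoot 499 [315.9 211.6] [21.8 30.1] [ 0.5789 -0.1306  0.012 ]
sfoot 571 [273.4 228.3] [24.2 32.1] [0.6032 0.0287 0.012 ]
sfoot 635 [342.  237.7] [25.2 32.8] [ 0.4255 -0.1105  0.012 ]
sfoot 510 [410.1 276. ] [18.2 37.1] [ 0.175 -0.151  0.012]
sclip 77 [315.4 177.1] [ 0.5843 -0.1332  0.153 ]
sclip 70 [399.2 187.1] [ 0.3737 -0.2984  0.153 ]
sclip 51 [270.6 194.4] [0.6031 0.0285 0.153 ]
sclip 42 [349.7 205.5] [ 0.4074 -0.1179  0.153 ]
sclip 216 [311.6 230.5] [0.3952 0.0376 0.153 ]
sclip 185 [391.4 225. ] [ 0.267  -0.1478  0.153 ]
sclip 148 [368.9 235.3] [ 0.2783 -0.0693  0.153 ]
foot 221 [277.6 153.6] 18.0 [0.6038 0.0312 0.012 ]
foot 107 [284.  148.5] 10.1 [0.6192 0.0124 0.012 ]
foot 2030 [392.5 193.6] 57.8 [ 0.4843 -0.3071  0.012 ]
foot 226 [332.1 161.1] 18.0 [ 0.5812 -0.1304  0.012 ]
sc 78 [315.4 177.1]
sc 50 [270.6 194.5]
sc 15 [350.6 202.6]
top 82 [271.9 142.6] [0.6023 0.0305 0.155 ]
top 76 [334.2 151.4] [ 0.5793 -0.1296  0.155 ]
```

View pics/r6.png

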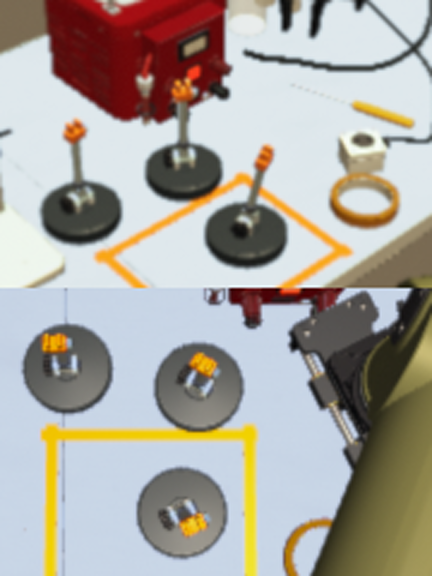

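The foot lies wholly inside the tape, at (.4255,-.1105) or (-1,-43) mm from the bay's centre. The post leans about 0.17 rad and the arm is clear, so I'm handing in.

```bash
python3 -c "
from cell import env
print(env.sign_off())"
```

```text
the job is handed in; nothing more can be done
None
```

I found the loose post on the right-hand stand (nearest the outlet box), rocked it both ways, left it leaning about 0.17 rad and pushed its foot into the amber bay, about 1 mm (x) and 43 mm (y) from centre; the two sound stands did not move in the camera views (I did not rock their posts), and I handed in after about 19 s, though sign-off returned no verdict.

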